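Poolside drinks kits

ROBOT

A 7-joint arm with a two-finger parallel gripper is mounted at the origin on the work surface. World frame = base frame: x ahead of the robot, y to its left, z up, the work surface at z = 0. Lengths are in m, angles in degrees, forces in N, time in s.
With the tool pointing down it reaches from about 0.35 to 0.9 m from the base axis. Payload 7.2 kg.
Tool frame: the origin (TCP) lies midway between the tips of the shut fingers; the grasp point (between the pads) lies 19 mm behind it (robot.grasp_offset is the distance from the TCP to the grasp point, in m); z points along the fingers, y is the line along which they close (so a half turn about z gives the same grasp; the last joint's range is limited). The gripper opens to 85 mm and grips with 20 to 120 N. Pads are 22 mm wide; open, the fingers measure 114 mm over their backs; the gripper's body (76 mm by 85 mm) begins 54 mm behind the grasp point. The pads swing forward as they close: fully open they stand 13 mm farther back than shut.
Start: joints at [-72.261, 23.554, -0.728, 91.456, 0.321, 64.991, -4.71], TCP at [0.231, 0.581, 0.231] pointing down, gripper open.
Joint ranges: [-169.25, 169.25], [-16.82, 113.86], [-84.01, 82.57], [7.8, 145.47], [-59.2, 239.2], [7.22, 106.19], [-163.78, 163.78]. Speed limits (degrees/s): [136.94, 136.94, 172.46, 172.46, 180, 180, 180].

INTERFACE

Orientations are given as a 3x3 rotation matrix whose columns are the frame's x, y, z axes.
In Python, from station import readout, viewer, order, robot gives the robot as it stands. The module is installed in compiled form; this text tells all that it offers.
- The arm moves only by the shell command python3 -m jog 'ROWS'. ROWS is JSON, a list that holds one entry, the list of rows, each a list of 7 numbers: the shift along the tool's x, y, z as a fraction of full scale, then the turn, a rotation vector about the tool's x, y, z as a fraction of full scale, then the opening in per cent of the stroke, from 0 (shut) to 100 (fully open). In form: [[[dx, dy, dz, wx, wy, wz, jaw], ...]]. A call has exactly 8 rows; each row is the pose to reach, as a shift and turn from the pose commanded when the call began, along the tool's axes at that moment; what a row does not reach only later rows make up. Full scale, the value 1, is 0.4 m for a shift and 90 degrees for a turn. A row lasts 1/8 s, in which the tool goes at most 62.5 mm and 10.7 degrees, less where a joint would pass 70% of its speed; a pose out of reach is approached as far as the arm can. A call with a number of a shift or a turn outside -1 to 1 is refused whole. A call with a gripper value outside its range is refused whole. The fingers move at their own pace and stop on an object; the grip force is fixed at half the most. Time passes only in rows, so rows that repeat a pose let the fingers close, or fill a call up. It gives the time, the measured TCP pose, the force, the opening and the grip force at its end, in the units of the state.
- readout.read_state(): the state, without advancing time (a new reading comes with each control period).
- viewer.camera(name): name is "scene" or "side" or "wrist"; returns a dict with "image" (400x640x3 uint8, red, green, blue), "intrinsics" (3x3 intrinsics, pixels), "k1" (the pictures are not rectified: a ray, as slopes to the right and down, at radius r is drawn at 1 + k1 r^2 times it, then the intrinsics apply), "pose" (4x4, takes a point from camera to world coordinates); the wrist camera has in their place "T_tool_cam" (4x4, takes a point from camera to tool coordinates, whose origin is the TCP and whose axes are the flange's). Camera axes: x right, y up, looking along -z (the intrinsics and any distortion apply to the point x, -y, -z); pixel columns grow to the right and rows downward; lengths in m; the calibration is good to about 2 mm. A picture is of the moment at which its call begins: read the wrist's pose just before it. There is no depth.
- order.close_job(): hands the job in; it is judged then, once.
The state is a dict: "t": time; "joint_pos": joint angles; "joint_velocities": joint speeds; "effort": joint torques, N m; "eef_pos": TCP position; "tool_rot": TCP orientation; "ft_force": force on the tool from outside, world axes, zero at the start; "torque": the same for the moment, N m; "finger_gap": opening from 0.0 (shut) to 1.0 (fully open); "finger_force": force on a finger pad.
Only numpy, scipy, OpenCV 4.12 (cv2) and the standard library are available. Lean on these libraries where they do the work, as an engineer would, in place of code of your own. Each camera call takes 0.05 s, during which the arm holds its last target. There are 200 camera calls.

TASK

Make up the two guests' drinks kits on the bar trolley: the green tumbler and the bamboo muddler go in the teal tray, the amber tumbler and the brown bitters bottle in the orange tray, and the jar of cherries they share goes into the blue chill box, pushed down through its sprung flaps. Stand the tumblers and the bottle upright on their trays and lay the muddler flat on its tray; set them down gently and knock none of them over. The clear tumbler is not needed: leave it where it is.

Things in the scene. Friction and masses are not known exactly. Their poses are not given: they have to be found in the camera images.
- tumbler_green_mid (a point): Green-tinted acrylic tumbler, standing upright, 60 mm across the rim, 54 mm across the foot, 75 mm tall, walls 3.5 mm, 90 g, open at the top. Point: its centre, half-way up; z is its own upward axis.
- tumbler_amber_mid (a point): Amber-tinted acrylic tumbler, standing upright, 60 mm across the rim, 54 mm across the foot, 75 mm tall, walls 3.5 mm, 90 g, open at the top. Point: its centre, half-way up; z is its own upward axis.
- muddler_mid (a point): Square bamboo muddler lying flat, 120 mm long along its x, handle 22 mm square, head (the +x end, 42 mm long) 26 mm square, two dark bands, 60 g. Point: the middle of its length and 13 mm above its underside; x runs along it to the head, z up. At this point the handle is gripped, 22 mm wide, its top 24 mm above the underside.
- bitters_mid (a point): Small dark brown bitters bottle with a paper label and yellow cap, standing upright, 38 mm diameter at the body, narrowing to a neck in its upper half, 80 mm tall, 120 g. Point: its centre line, half-way up; z is its own upward axis.
- cherries_mid (a point): Small dark red jar of cherries with a brass-coloured lid, standing upright, 44 mm diameter, 58 mm tall, 150 g. Point: its centre, half-way up; z is its own upward axis.
- tray_teal: Teal melamine square-cornered serving tray, fixed in place, 180 mm along its x and 190 mm along its y outside, rim 18 mm high, walls and floor 5 mm thick (inside 170 x 180 mm). Origin: centre of its underside, on the trolley top.
- tray_orange: Orange square-cornered serving tray, fixed in place, 180 mm along its x and 190 mm along its y outside, rim 18 mm high, walls and floor 5 mm thick (inside 170 x 180 mm). Origin: centre of its underside, on the trolley top.
- chill_box: Blue chill box, fixed, 130 (x) x 150 (y) x 102 mm high, floor 5 mm. The 70 x 70 mm mouth in the middle of its top is shut by two grey flaps hinged at its -x and +x edges; they swing down under a light spring (under 0.5 N) and close again. Let go with its foot 20 mm or more through, the jar drops in by itself and fits below the flaps. Origin: centre of the underside; z up.
- tumbler_clear_mid (a point): Clear colourless tumbler with a black disc in its base, a bystander to be left alone, standing upright, 60 mm across the rim, 54 mm across the foot, 75 mm tall, walls 3.5 mm, 90 g, open at the top. Point: its centre, half-way up; z is its own upward axis.
Things that resemble listed ones, but are neither listed nor needed, are in the scene too. There is more than one size of the part that bears muddler_mid; the job needs the largest.

How it is judged:
By the outcome, as a careful person would: the job done as asked, in the order asked, and still so for the second after the job is handed in, with the robot touching nothing.
It also fails if it takes over 144 s, if anything falls off the work surface, if the arm or the gripper's body presses on something with over 40 N, if the wrist force passes 120 N, or if a joint passes its speed limit or range.

## Working session

There is one attempt and no reset: what is moved stays moved. The work goes in short steps, Python scripts to look and compute and a shell command to move; the robot and the scene stay as the last step left them, time stands still between calls to the robot, and variables do not carry over. Pictures are saved under pics/ and viewed, at most 14 in all, crops included, and the job is handed in when it is done.

```bash
mkdir -p pics
cat > h.py <<'E'
import numpy as np, cv2
from station import readout, viewer, order, robot
def snap(name,fn):
    s=readout.read_state(); c=viewer.camera(name)
    cv2.imwrite('pics/'+fn+'.png',c['image'][:,:,::-1])
    if name=='wrist':
        T=np.eye(4);T[:3,:3]=s['tool_rot'];T[:3,3]=s['eef_pos'];P=T@np.array(c['T_tool_cam'])
    else: P=np.array(c['pose'])
    np.savez('pics/'+fn+'.npz',im=c['image'],K=c['intrinsics'],k1=c['k1'],P=P)
    return s
def ray(fn,u,v):
    d=np.load('pics/'+fn+'.npz');K=d['K'];k1=float(d['k1']);P=d['P']
    p=np.array([(u-K[0,2])/K[0,0],(v-K[1,2])/K[1,1]]);q=p.copy()
    for _ in range(20): q=p/(1+k1*(q@q))
    return P[:3,3],P[:3,:3]@np.array([q[0],-q[1],-1.])
def onz(fn,u,v,z):
    o,d=ray(fn,u,v);return o+d*(z-o[2])/d[2]
def proj(fn,X):
    d=np.load('pics/'+fn+'.npz');K=d['K'];k1=float(d['k1']);P=d['P']
    c=P[:3,:3].T@(np.array(X)-P[:3,3]);q=np.array([c[0],-c[1]])/-c[2];q=q*(1+k1*(q@q))
    return K[:2,:2]@q+K[:2,2]
E
python3 - <<'E'
from h import *
np.set_printoptions(precision=4,suppress=True)
s=snap('scene','s0');snap('side','d0');snap('wrist','w0')
print(s)
for n in('s0','d0','w0'):
    d=np.load(f'pics/{n}.npz');print(d['P'],d['K'],d['k1'])
print(robot.grasp_offset)
E
```

```text
{'t': 0.0, 'joint_pos': array([-72.2617,  23.6018,  -0.7287,  91.504 ,   0.3205,  64.9904,
        -4.7101]), 'joint_velocities': array([ 0.1233, -0.0303, -0.0514, -0.0355, -0.0233,  0.0471,  0.0008]), 'effort': array([  0.0007, -60.0624,   0.6829, -29.9409,   0.0139,   0.0109,
        -0.    ]), 'eef_pos': array([0.2304, 0.5804, 0.2304]), 'tool_rot': array([[-0.9295,  0.3688, -0.0005],
       [ 0.3689,  0.9295, -0.0016],
       [-0.0001, -0.0016, -1.    ]]), 'ft_force': array([-0.0613, -0.4313,  0.3356]), 'torque': array([ 0.0063,  0.0208, -0.0238]), 'finger_force': 0.0, 'finger_gap': 1.001101767692749}
[[-0.6873 -0.5933  0.4191  0.904 ]
 [ 0.7262 -0.5743  0.378   0.4338]
 [ 0.0164  0.5641  0.8255  0.9632]
 [ 0.      0.      0.      1.    ]] [[468.4264   0.     320.9126]
 [  0.     468.4264 195.7385]
 [  0.       0.       1.    ]] -0.1310232478624958
[[ 0.7207  0.4891 -0.4913 -0.01  ]
 [-0.6931  0.5252 -0.4938 -0.4382]
 [ 0.0165  0.6964  0.7175  0.7064]
 [ 0.      0.      0.      1.    ]] [[391.7386   0.     320.5766]
 [  0.     391.7386 197.1026]
 [  0.       0.       1.    ]] 0.008549423841423962
[[ 0.368  -0.8791 -0.3028  0.1523]
 [ 0.9298  0.3473  0.1217  0.6112]
 [-0.0019 -0.3264  0.9452  0.3725]
 [ 0.      0.      0.      1.    ]] [[280.0947   0.     318.7893]
 [  0.     280.0947 201.1881]
 [  0.       0.       1.    ]] -0.037935464662252505
0.0187
```

View pics/s0.png

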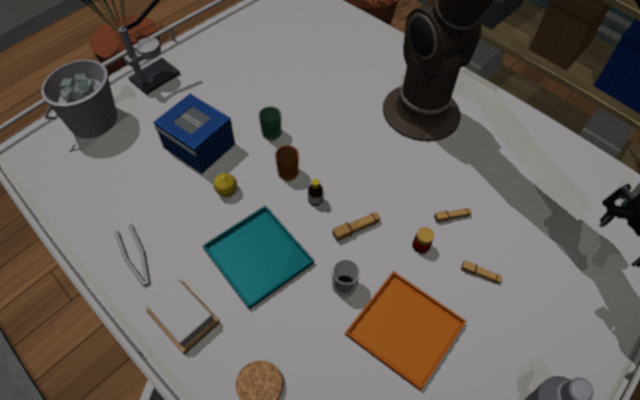

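View pics/d0.png

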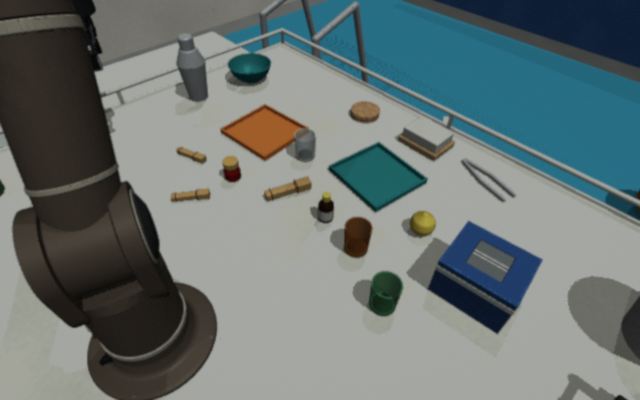

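Scene picture: the muddler candidates are the large one at (357,226), and smaller ones at (452,214) and (481,272). The tumblers are green (270,123), amber (288,163) and clear (345,277). The bitters bottle is at (316,193), with a yellow lemon at (225,185) and a shaker at (560,390). The jar is at (424,240) and the box mouth at (193,120). I choose the large muddler and check it in a crop.

```bash
cat > tri.py <<'E'
from h import *
def tri(a,pa,b,pb):
    o1,d1=ray(a,*pa);o2,d2=ray(b,*pb)
    A=np.stack([d1,-d2],1);t=np.linalg.lstsq(A,o2-o1,rcond=None)[0]
    x,y=o1+d1*t[0],o2+d2*t[1];return (x+y)/2,np.linalg.norm(x-y)*1e3
E
python3 - <<'E'
from tri import *
np.set_printoptions(precision=4,suppress=True)
def blob(fn,box,lo,hi):
    im=np.load(f'pics/{fn}.npz')['im'];x0,y0,x1,y1=box
    h=cv2.cvtColor(im,cv2.COLOR_RGB2HSV)[y0:y1,x0:x1]
    m=cv2.inRange(h,np.array(lo),np.array(hi));n,l,st,c=cv2.connectedComponentsWithStats(m)
    k=1+np.argmax(st[1:,4]);cs=max(cv2.findContours((l==k).astype(np.uint8),0,2)[0],key=cv2.contourArea)
    return c[k]+[x0,y0],st[k,4],cs[:,0]+[x0,y0]
spec={'green':((40,60,20),(90,255,255),(250,95,295,150),(355,260,415,325)),
'amber':((0,90,30),(15,255,255),(265,135,310,190),(335,210,380,265)),
'jar':((0,100,30),(30,255,255),(405,220,440,260),(215,150,248,187)),
'bitters':((0,0,0),(180,255,80),(300,170,330,215),(310,185,340,228)),
'mud':((8,60,50),(28,255,255),(325,205,390,245),(258,172,318,204)),
'm2':((8,60,50),(28,255,255),(428,202,476,226),(165,183,214,205)),
'm3':((8,60,50),(28,255,255),(455,255,506,288),(170,142,212,166))}
for k,(lo,hi,b1,b2) in spec.items():
    a=blob('s0',b1,lo,hi);b=blob('d0',b2,lo,hi)
    x,e=tri('s0',a[0],'d0',b[0]);print(k,a[0],a[1],b[0],b[1],x,e)
    if k[0]=='m':
        r=cv2.boxPoints(cv2.minAreaRect(a[2].astype(np.float32)));P=np.array([onz('s0',*p,.013)[:2] for p in r])
        print('  sides',np.linalg.norm(P[1]-P[0]),np.linalg.norm(P[2]-P[1]),P.mean(0))
for k,lo,hi,b1,b2 in(('teal',(80,120,60),(98,255,255),(190,190,330,320),(320,135,440,215)),('orange',(5,150,80),(18,255,255),(330,260,480,395),(215,100,315,162))):
  for fn,b in(('s0',b1),('d0',b2)):
    c=blob(fn,b,lo,hi)[2];h=cv2.convexHull(c.astype(np.int32))
    r=cv2.approxPolyN(h,4)[0] if hasattr(cv2,'approxPolyN') else cv2.boxPoints(cv2.minAreaRect(h))
    P=np.array([onz(fn,*p,.012)[:2] for p in r]);print(k,fn,P.tolist(),P.mean(0))
im=cv2.imread('pics/s0.png');a=cv2.resize(im[60:200,145:345],None,fx=4,fy=4,interpolation=2)[:300]
a=cv2.resize(im[95:300,145:515],(800,443),interpolation=2);cv2.imwrite('pics/crop0.png',a)
E
```

```text
green [270.3185 122.3315] 540 [384.7645 292.4164] 1100 [ 0.3582 -0.2484  0.0426] 0.04494745925895651
amber [287.1557 161.8359] 591 [356.8567 236.0523] 879 [ 0.4207 -0.1191  0.0426] 0.21934213736348612
jar [423.511  238.3186] 317 [230.2511 165.7574] 235 [0.3563 0.2594 0.0381] 1.8301356431218099
bitters [317.1467 197.4347] 375 [324.281  209.7701] 274 [ 0.4363 -0.0016  0.0208] 1.9542874080703097
mud [354.8337 225.4625] 493 [288.3212 188.4173] 520 [0.427  0.1154 0.0132] 2.0303523318118173
  sides 0.12246045845835542 0.0358935465798192 [0.4247 0.1168]
m2 [451.7173 214.0742] 283 [190.9667 194.9333] 330 [0.2377 0.2641 0.0105] 0.4599449091255934
  sides 0.0941656430561747 0.028421796651235627 [0.2365 0.2652]
m3 [480.5549 271.6098] 346 [191.8848 154.4977] 217 [0.3207 0.4009 0.01  ] 2.7127703162641263
  sides 0.0275584939287365 0.09221812884357315 [0.3211 0.4037]
teal s0 [[0.7377411827863757, 0.08394036909190572], [0.7134682290016358, -0.10220345340230125], [0.5372622305029764, -0.07841882249364834], [0.5627628753191923, 0.10771703321624354]] [0.6378 0.0028]
teal d0 [[0.7124300763898846, -0.10569897503528836], [0.5372433020115231, -0.08158139361033234], [0.562473248864204, 0.1080745120240657], [0.7354655462838302, 0.08328959807628267]] [0.6369 0.001 ]
orange s0 [[0.4409101022039874, 0.44294406337620373], [0.6204210984848855, 0.4558068974629357], [0.6364402458679463, 0.267908791657545], [0.4570718303396672, 0.2541638606922233]] [0.5387 0.3552]
orange d0 [[0.6366408510828745, 0.2586518281791578], [0.4549702764552843, 0.24676885613687294], [0.4353377223478584, 0.44343831418754975], [0.616962685337365, 0.4572651527867081]] [0.536  0.3515]
```

View pics/crop0.png

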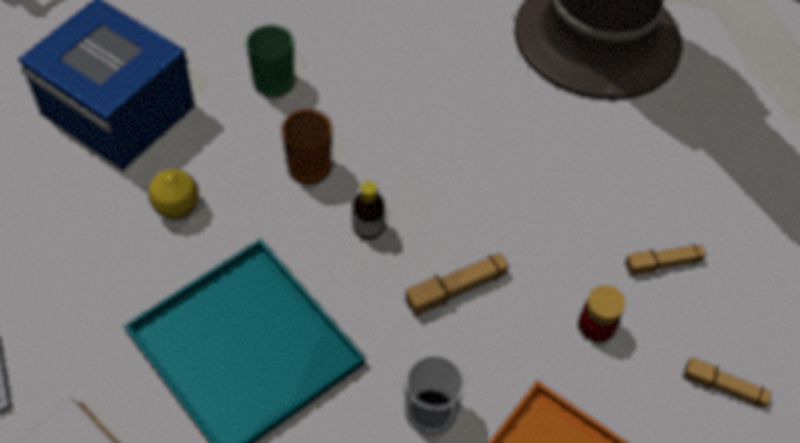

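The crop confirms it: the large muddler (crop 457,283) has its head to the lower left. It measures 122 mm, against 94 and 92 mm for the others, and the bottle is the one with the yellow cap.

```bash
cat > go.py <<'E'
import sys
from h import *
from scipy.spatial.transform import Rotation as Ro
# go.py X Y Z yaw_of_tool_y : row fractions from the present pose
X,Y,Z,a=map(float,sys.argv[1:5]);a=np.radians(a)
s=readout.read_state();R=np.array(s['tool_rot']);y=np.array([np.cos(a),np.sin(a),0]);z=np.array([0,0,-1.])
T=np.stack([np.cross(y,z),y,z],1)
print('now',np.round(s['eef_pos'],4),'yaw',round(np.degrees(np.arctan2(R[1,1],R[0,1])),1),'gap',round(s['finger_gap'],3),'t',s['t'])
print('row',np.round(R.T@(np.array([X,Y,Z])-s['eef_pos'])/.4,3),np.round(Ro.from_matrix(R.T@T).as_rotvec(True)/90,3))
E
python3 - <<'E'
from tri import *
np.set_printoptions(precision=4,suppress=True)
print('mouth',tri('s0',(192.2,120),'d0',(491,261)))
for q in((191,95),(155,124),(231,119),(194.5,148)):print(onz('s0',*q,.102))
print('clear base',tri('s0',(345,278),'d0',(305,145)))
print('mud head/tail',onz('s0',337,235,.013),onz('s0',380,216,.013))
E
python3 go.py 0.358 -0.248 0.2 -8; python3 go.py 0.44 -0.08 0.3 -8
```

```text
mouth (array([ 0.5237, -0.3582,  0.0985]), np.float64(2.349285341565619))
[ 0.4715 -0.4294  0.102 ]
[ 0.5989 -0.4124  0.102 ]
[ 0.4544 -0.2845  0.102 ]
[ 0.5775 -0.2751  0.102 ]
clear base (array([0.5539, 0.194 , 0.0378]), np.float64(0.6086250205992298))
mud head/tail [0.476  0.1017 0.013 ] [0.3659 0.141  0.013 ]
now [0.2305 0.5806 0.2306] yaw 68.4 gap 1.002 t 0.15
row [-1.06  -1.808  0.079] [-0.001  0.001  0.848]
now [0.2305 0.5806 0.2306] yaw 68.4 gap 1.002 t 0.15
row [-1.096 -1.342 -0.172] [-0.001  0.001  0.848]
```

```bash
python3 -m jog '[[[-0.55,-0.67,-0.086,0,0,0.424,100],[-0.55,-0.67,-0.086,0,0,0.424,100],[-0.55,-0.67,-0.086,0,0,0.424,100],[-0.55,-0.67,-0.086,0,0,0.424,100],[-0.55,-0.67,-0.086,0,0,0.424,100],[-0.55,-0.67,-0.086,0,0,0.424,100],[-0.55,-0.67,-0.086,0,0,0.424,100],[-0.55,-0.67,-0.086,0,0,0.424,100]]]'; python3 go.py 0.43 -0.09 0.26 -8
```

```text
t: 1.15
eef_pos: [0.3359, 0.2513, 0.2657]
tool_rot: [[-0.503, 0.864, -0.0], [0.864, 0.503, 0.0], [0.0, 0.0, -1.0]]
ft_force: [0.2, -0.3, 0.8]
finger_gap: 0.998
finger_force: 0.0
now [0.3359 0.2513 0.2657] yaw 30.2 gap 0.998 t 1.15
row [-0.856 -0.226  0.014] [ 0.    -0.     0.425]
```

```bash
python3 -m jog '[[[-0.856,-0.226,0.014,0,0,0.425,100],[-0.856,-0.226,0.014,0,0,0.425,100],[-0.856,-0.226,0.014,0,0,0.425,100],[-0.856,-0.226,0.014,0,0,0.425,100],[-0.856,-0.226,0.014,0,0,0.425,100],[-0.856,-0.226,0.014,0,0,0.425,100],[-0.856,-0.226,0.014,0,0,0.425,100],[-0.856,-0.226,0.014,0,0,0.425,100]]]'
python3 - <<'E'
from h import *
snap('wrist','w1')
for n,p in dict(green=(.358,-.248,.0375),amber=(.4207,-.119,.0375),bit=(.4363,-.0016,.04),mud=(.427,.1154,.013),mouth=(.524,-.358,.1)).items():print(n,proj('w1',p))
E
python3 go.py 0.358 -0.248 0.15 -8
```

```text
t: 2.15
eef_pos: [0.4305, -0.0892, 0.2597]
tool_rot: [[0.138, 0.99, -0.001], [0.99, -0.138, -0.0], [-0.0, -0.001, -1.0]]
ft_force: [0.2, -0.1, 0.4]
finger_gap: 1.0
finger_force: 0.0
green [286.06636617 278.48639904]
amber [314.69025605 193.22579323]
bit [313.6592432  101.34977025]
mud [292.46071323   1.4916981 ]
mouth [409.1379169  354.63390992]
now [ 0.4304 -0.089   0.2598] yaw -7.9 gap 1.002 t 2.2
row [-0.419 -0.124  0.275] [-0.001  0.     0.001]
```

View pics/w1.png

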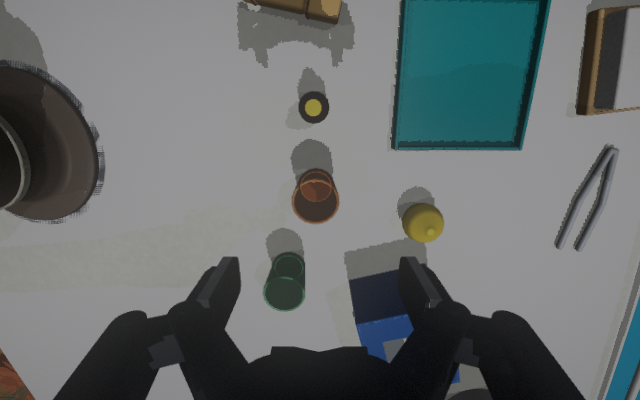

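Wrist picture: green rim at (285,292) with its foot at (289,267), amber rim at (315,201) with its foot at (316,184), bottle cap at (313,107), and the teal tray at upper right. All match the predictions.

Run:
```python
from h import *
np.set_printoptions(precision=4,suppress=True)
for n,u,v,z in(('g',285,292,.075),('g',289,267,.004),('a',315.5,201,.075),('a',316.5,184,.004),('b',313.5,107,.08)):print(n,onz('w1',u,v,z))
```

```text
g [ 0.3613 -0.2448  0.075 ]
g [ 0.3589 -0.249   0.004 ]
a [ 0.4225 -0.1175  0.075 ]
a [ 0.4234 -0.1156  0.004 ]
b [ 0.436  -0.0079  0.08  ]
```

```bash
python3 -m jog '[[[-0.415,-0.119,0.2,0,0,0,100],[-0.415,-0.119,0.3,0,0,0,100],[-0.415,-0.119,0.3,0,0,0,100],[-0.415,-0.119,0.3,0,0,0,100],[-0.415,-0.119,0.42,0,0,0,100],[-0.415,-0.119,0.52,0,0,0,100],[-0.415,-0.119,0.585,0,0,0,100],[-0.415,-0.119,0.585,0,0,0,100]]]'
python3 go.py 0.36 -0.247 0.026 -8
python3 -m jog '[[[0,0,0,0,0,0,80],[0,0,0,0,0,0,60],[0,0,0,0,0,0,40],[0,0,0,0,0,0,40],[0,0,0,0,0,0,40],[0,0,0,0,0,0,40],[0,0,0,0,0,0,40],[0,0,0,0,0,0,40]]]'
```

```text
t: 3.2
eef_pos: [0.3593, -0.2466, 0.0247]
tool_rot: [[0.138, 0.99, -0.003], [0.99, -0.138, 0.002], [0.002, -0.004, -1.0]]
ft_force: [0.1, -0.4, 0.2]
finger_gap: 0.996
finger_force: 0.0
now [ 0.3593 -0.2466  0.0247] yaw -7.9 gap 0.996 t 3.2
row [-0.001  0.002 -0.003] [-0.002 -0.001  0.001]
t: 4.2
eef_pos: [0.3608, -0.2483, 0.0274]
tool_rot: [[0.14, 0.99, 0.003], [0.99, -0.14, 0.0], [0.0, 0.002, -1.0]]
ft_force: [-1.2, 1.3, 5.6]
finger_gap: 0.67
finger_force: 61.9
```

```bash
python3 -m jog '[[[0,0,-0.15,0,0,0,40],[0,0,-0.3,0,0,0,40],[0.588,0.599,-0.3,0,0,0,40],[0.588,0.599,-0.3,0,0,0,40],[0.588,0.599,-0.3,0,0,0,40],[0.588,0.599,-0.3,0,0,0,40],[0.588,0.599,-0.3,0,0,0,40],[0.588,0.599,-0.3,0,0,0,40]]]'
python3 go.py 0.630 -0.0475 0.0335 -8
```

```text
t: 5.2
eef_pos: [0.6328, -0.0445, 0.1467]
tool_rot: [[0.134, 0.991, 0.002], [0.991, -0.134, 0.001], [0.001, 0.002, -1.0]]
ft_force: [-0.8, -0.9, -1.5]
finger_gap: 0.67
finger_force: 64.5
now [ 0.6328 -0.0445  0.1467] yaw -7.7 gap 0.67 t 5.2
row [-0.009 -0.006  0.283] [ 0.001 -0.001  0.003]
```

```bash
python3 -m jog '[[[-0.009,-0.006,0.1,0,0,0,40],[-0.009,-0.006,0.19,0,0,0,40],[-0.009,-0.006,0.23,0,0,0,40],[-0.009,-0.006,0.255,0,0,0,40],[-0.009,-0.006,0.27,0,0,0,40],[-0.009,-0.006,0.28,0,0,0,40],[-0.009,-0.006,0.283,0,0,0,40],[-0.009,-0.006,0.283,0,0,0,40]]]'
python3 go.py 0.630 -0.0475 0.033 -8
```

```text
t: 6.2
eef_pos: [0.6274, -0.0524, 0.0332]
tool_rot: [[0.14, 0.99, 0.0], [0.99, -0.14, 0.0], [0.0, 0.0, -1.0]]
ft_force: [0.3, 0.5, -0.2]
finger_gap: 0.668
finger_force: 64.5
now [ 0.6274 -0.0524  0.0332] yaw -8.1 gap 0.668 t 6.2
row [0.013 0.005 0.   ] [ 0.    -0.    -0.001]
```

```bash
python3 -m jog '[[[0,0,0.001,0,0,0,72],[0,0,0.001,0,0,0,80],[0,0,0.001,0,0,0,100],[0,0,0.001,0,0,0,100],[0,0,0,0,0,0,100],[0,0,-0.03,0,0,0,100],[0,0,-0.15,0,0,0,100],[0,0,-0.3,0,0,0,100]]]'
python3 go.py 0.426 0.116 0.2 70
```

```text
t: 7.2
eef_pos: [0.6265, -0.0524, 0.154]
tool_rot: [[0.14, 0.99, -0.002], [0.99, -0.14, -0.0], [-0.001, -0.002, -1.0]]
ft_force: [1.1, 0.6, 0.2]
finger_gap: 1.002
finger_force: 0.0
now [ 0.6265 -0.0524  0.154 ] yaw -8.1 gap 1.002 t 7.2
row [ 0.346 -0.556 -0.114] [-0.001 -0.    -0.867]
```

```bash
python3 -m jog '[[[0,0,-0.114,0,0,0,100],[0.346,-0.556,-0.114,0,0,-0.867,100],[0.346,-0.556,-0.114,0,0,-0.867,100],[0.346,-0.556,-0.114,0,0,-0.867,100],[0.346,-0.556,-0.114,0,0,-0.867,100],[0.346,-0.556,-0.114,0,0,-0.867,100],[0.346,-0.556,-0.114,0,0,-0.867,100],[0.346,-0.556,-0.114,0,0,-0.867,100]]]'
python3 - <<'E'
from h import *
s=snap('wrist','w2');im=np.load('pics/w2.npz')['im']
h=cv2.cvtColor(im,cv2.COLOR_RGB2HSV);m=cv2.inRange(h,(8,60,60),(28,255,255));
n,l,st,c=cv2.connectedComponentsWithStats(m)
p=proj('w2',(.426,.116,.013));print(p)
for i in range(1,n):
    if st[i,4]>200:
        cs=max(cv2.findContours((l==i).astype(np.uint8),0,2)[0],key=cv2.contourArea);r=cv2.boxPoints(cv2.minAreaRect(cs))
        P=np.array([onz('w2',*q,.024)[:2] for q in r]);print(c[i],st[i],P.mean(0),P.round(4).tolist())
E
python3 go.py 0.426 0.116 0.013 70
```

```text
t: 8.2
eef_pos: [0.4263, 0.1159, 0.1994]
tool_rot: [[-0.924, 0.382, 0.001], [0.382, 0.924, 0.001], [-0.001, 0.001, -1.0]]
ft_force: [0.6, 0.4, -0.5]
finger_gap: 1.001
finger_force: 0.0
[318.96781091 177.72856099]
[516.05594406   5.56643357] [504   0  30  18 286] [0.33773593 0.36867647] [[0.325, 0.3561], [0.3354, 0.3843], [0.3505, 0.3814], [0.34, 0.3529]]
[430.53484217  65.871352  ] [ 407   43   47   46 1679] [0.35656744 0.26980393] [[0.327, 0.2537], [0.3443, 0.2978], [0.3867, 0.2868], [0.3683, 0.2409]]
[530.50945398 179.83121195] [  433    84   184   191 21684] [0.53002244 0.35704446] [[0.4427, 0.2389], [0.4342, 0.4341], [0.6118, 0.4916], [0.6314, 0.2635]]
[320.30632514 176.6288552 ] [ 309  126   24  100 1913] [0.42488275 0.11878861] [[0.3651, 0.1289], [0.3733, 0.1506], [0.4852, 0.11], [0.476, 0.0856]]
[123.61301989 261.89692586] [ 99 231  53  57 553] [ 0.43401367 -0.16843367] [[0.3981, -0.1945], [0.3966, -0.1255], [0.4685, -0.1398], [0.4729, -0.214]]
[216.58333333 241.91319444] [205 232  22  21 288] [ 0.45075286 -0.03635264] [[0.4483, -0.055], [0.4332, -0.027], [0.4528, -0.0176], [0.4686, -0.0458]]
[468.01603774 383.25566038] [ 448  364   42   36 1060] [0.83238968 0.21318589] [[0.8377, 0.1711], [0.7714, 0.2037], [0.8242, 0.2542], [0.8963, 0.2238]]
now [0.4264 0.1158 0.1993] yaw 68.0 gap 1.003 t 8.25
row [ 0.001 -0.001  0.466] [ 0.001  0.    -0.022]
```

View pics/w2.png

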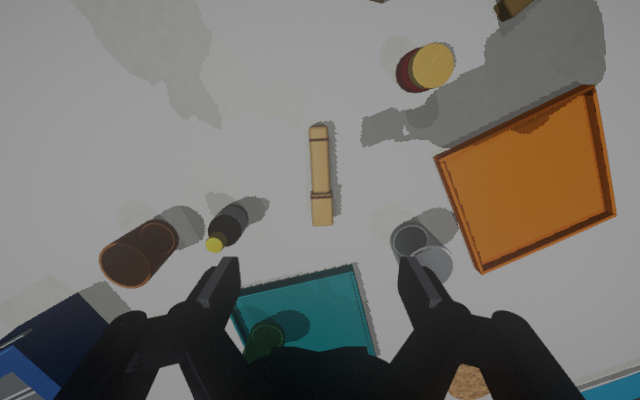

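Wrist picture: the large muddler lies at (320,177) with its head down. The clear tumbler is at (425,250), well clear, and the green tumbler stands in the teal tray at (268,335).

```bash
python3 -m jog '[[[0.005,0.003,0.15,0,0,-0.022,60],[0.005,0.003,0.3,0,0,-0.022,60],[0.005,0.003,0.4,0,0,-0.022,60],[0.005,0.003,0.45,0,0,-0.022,60],[0.005,0.003,0.475,0,0,-0.022,60],[0.005,0.003,0.485,0,0,-0.022,60],[0.005,0.003,0.485,0,0,-0.022,60],[0.005,0.003,0.485,0,0,-0.022,60]]]'
python3 -m jog '[[[0,0,0,0,0,0,40],[0,0,0,0,0,0,20],[0,0,0,0,0,0,10],[0,0,0,0,0,0,10],[0,0,0,0,0,0,10],[0,0,0,0,0,0,10],[0,0,0,0,0,0,10],[0,0,0,0,0,0,10]]]'
python3 go.py 0.643 0.0495 0.15 82.3
```

```text
t: 9.25
eef_pos: [0.4255, 0.118, 0.0053]
tool_rot: [[-0.934, 0.357, 0.001], [0.357, 0.934, 0.001], [-0.001, 0.001, -1.0]]
ft_force: [0.2, -0.3, 0.1]
finger_gap: 0.603
finger_force: 0.0
t: 10.25
eef_pos: [0.4253, 0.118, 0.005]
tool_rot: [[-0.934, 0.356, 0.001], [0.356, 0.934, 0.001], [-0.0, 0.001, -1.0]]
ft_force: [-1.5, 1.0, 7.1]
finger_gap: 0.241
finger_force: 58.3
now [0.4253 0.118  0.005 ] yaw 69.1 gap 0.241 t 10.25
row [-0.57   0.034 -0.362] [ 0.001  0.    -0.146]
```

```bash
python3 -m jog '[[[0,0,-0.1,0,0,0,10],[0,0,-0.25,0,0,0,10],[-0.2,0.01,-0.36,0,0,-0.07,10],[-0.57,0.034,-0.362,0,0,-0.146,10],[-0.57,0.034,-0.362,0,0,-0.146,10],[-0.57,0.034,-0.362,0,0,-0.146,10],[-0.57,0.034,-0.362,0,0,-0.146,10],[-0.57,0.034,-0.362,0,0,-0.146,10]]]'
python3 - <<'E'
from h import *
s=snap('wrist','w3');print(s['finger_gap'])
E
python3 go.py 0.643 0.0495 0.0112 82.3
```

```text
t: 11.25
eef_pos: [0.642, 0.0491, 0.1486]
tool_rot: [[-0.991, 0.135, -0.002], [0.135, 0.991, -0.0], [0.002, -0.0, -1.0]]
ft_force: [-0.3, -0.5, -0.6]
finger_gap: 0.244
finger_force: 59.3
0.2443223839567261
now [0.6417 0.0496 0.1488] yaw 82.3 gap 0.244 t 11.3
row [-0.004  0.     0.344] [ 0.    -0.001 -0.   ]
```

View pics/w3.png

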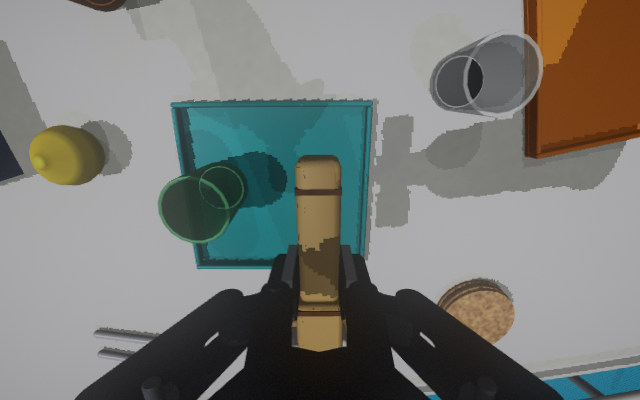

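Wrist picture: the muddler is held in line with the tray, and the green tumbler stands upright with its foot at (221,187) inside the tray. I'll lower the muddler.

```bash
python3 -m jog '[[[0,0,0.13,0,0,0,10],[0,0,0.24,0,0,0,10],[0,0,0.3,0,0,0,10],[0,0,0.32,0,0,0,10],[0,0,0.335,0,0,0,10],[0,0,0.342,0,0,0,10],[0,0,0.345,0,0,0,10],[0,0,0.345,0,0,0,10]]]'
python3 -m jog '[[[0,0,0,0,0,0,28],[0,0,0,0,0,0,36],[0,0,0,0,0,0,44],[0,0,0,0,0,0,44],[0,0,-0.02,0,0,0,44],[0,0,-0.1,0,0,0,44],[0,0,-0.25,0,0,0,60],[0,0,-0.4,0,0,0,100]]]'
python3 go.py 0.422 -0.118 0.15 4
```

```text
t: 12.3
eef_pos: [0.6432, 0.0493, 0.0118]
tool_rot: [[-0.991, 0.135, 0.001], [0.135, 0.991, 0.0], [-0.001, 0.0, -1.0]]
ft_force: [-0.4, -0.3, -0.6]
finger_gap: 0.243
finger_force: 59.3
t: 13.3
eef_pos: [0.6426, 0.049, 0.1733]
tool_rot: [[-0.991, 0.135, -0.0], [0.135, 0.991, -0.0], [0.0, -0.0, -1.0]]
ft_force: [0.7, 1.1, -0.5]
finger_gap: 0.797
finger_force: 0.0
now [0.6426 0.049  0.1733] yaw 82.3 gap 0.797 t 13.3
row [ 0.49  -0.488  0.059] [-0.    -0.     0.869]
```

```bash
python3 -m jog '[[[0.49,-0.488,0.05,0,0,0.869,100],[0.49,-0.488,0.05,0,0,0.869,100],[0.49,-0.488,0.05,0,0,0.869,100],[0.49,-0.488,0.05,0,0,0.869,100],[0.49,-0.488,0.05,0,0,0.869,100],[0.49,-0.488,0.05,0,0,0.869,100],[0.49,-0.488,0.05,0,0,0.869,100],[0.49,-0.488,0.05,0,0,0.869,100]]]'
python3 go.py 0.422 -0.118 0.026 4
```

```text
t: 14.3
eef_pos: [0.4225, -0.1179, 0.1518]
tool_rot: [[-0.067, 0.998, 0.001], [0.998, 0.067, 0.001], [0.001, 0.001, -1.0]]
ft_force: [0.6, 0.4, 0.0]
finger_gap: 1.004
finger_force: 0.0
now [ 0.4225 -0.1179  0.1518] yaw 3.8 gap 1.004 t 14.3
row [-0.    -0.001  0.314] [ 0.001 -0.    -0.002]
```

```bash
python3 -m jog '[[[0,0,0.12,0,0,0,100],[0,0,0.22,0,0,0,100],[0,0,0.28,0,0,0,100],[0,0,0.312,0,0,0,100],[0,0,0.312,0,0,0,100],[0,0,0.312,0,0,0,80],[0,0,0.312,0,0,0,60],[0,0,0.312,0,0,0,40]]]'
python3 -m jog '[[[0,0,0,0,0,0,40],[0,0,0,0,0,0,40],[0,0,0,0,0,0,40],[0,0,0,0,0,0,40],[0,0,-0.05,0,0,0,40],[0,0,-0.15,0,0,0,40],[0,0,-0.3,0,0,0,40],[0,0,-0.4,0,0,0,40]]]'
python3 go.py 0.541 0.308 0.18 4.5
```

```text
t: 15.3
eef_pos: [0.423, -0.1179, 0.0276]
tool_rot: [[-0.071, 0.997, 0.002], [0.997, 0.071, 0.001], [0.0, 0.002, -1.0]]
ft_force: [-2.1, 0.3, 9.3]
finger_gap: 0.664
finger_force: 61.4
t: 16.3
eef_pos: [0.4227, -0.1182, 0.1889]
tool_rot: [[-0.07, 0.998, 0.002], [0.998, 0.07, 0.001], [0.0, 0.002, -1.0]]
ft_force: [0.7, -0.9, -0.1]
finger_gap: 0.663
finger_force: 64.0
now [ 0.4227 -0.1182  0.1889] yaw 4.0 gap 0.663 t 16.3
row [1.042 0.37  0.023] [ 0.001 -0.    -0.005]
```

```bash
python3 -m jog '[[[0.99,0.37,0.02,0,0,-0.005,40],[0.99,0.37,0.02,0,0,-0.005,40],[0.99,0.37,0.02,0,0,-0.005,40],[0.99,0.37,0.02,0,0,-0.005,40],[0.99,0.37,0.02,0,0,-0.005,40],[0.99,0.37,0.02,0,0,-0.005,40],[0.99,0.37,0.02,0,0,-0.005,40],[0.99,0.37,0.02,0,0,-0.005,40]]]'
python3 go.py 0.541 0.308 0.0335 4.5
```

```text
t: 17.3
eef_pos: [0.5415, 0.2925, 0.1781]
tool_rot: [[-0.085, 0.996, 0.0], [0.996, 0.085, 0.0], [0.0, 0.0, -1.0]]
ft_force: [0.0, -0.2, -1.1]
finger_gap: 0.668
finger_force: 64.1
now [0.5415 0.2925 0.1781] yaw 4.9 gap 0.668 t 17.3
row [0.038 0.002 0.362] [ 0.    -0.     0.004]
```

```bash
python3 -m jog '[[[0.038,0.002,0.1,0,0,0.004,40],[0.038,0.002,0.2,0,0,0.004,40],[0.038,0.002,0.28,0,0,0.004,40],[0.038,0.002,0.32,0,0,0.004,40],[0.038,0.002,0.345,0,0,0.004,40],[0.038,0.002,0.357,0,0,0.004,40],[0.038,0.002,0.362,0,0,0.004,40],[0.038,0.002,0.362,0,0,0.004,40]]]'
python3 go.py 0.541 0.308 0.0335 4.5
python3 -m jog '[[[0,0,0.001,0,0,0,72],[0,0,0.001,0,0,0,80],[0,0,0.001,0,0,0,100],[0,0,0.001,0,0,0,100],[0,0,0,0,0,0,100],[0,0,-0.03,0,0,0,100],[0,0,-0.15,0,0,0,100],[0,0,-0.3,0,0,0,100]]]'
python3 go.py 0.436 -0.005 0.18 4.5
```

```text
t: 18.3
eef_pos: [0.5419, 0.303, 0.0342]
tool_rot: [[-0.072, 0.997, 0.001], [0.997, 0.072, 0.001], [0.001, 0.001, -1.0]]
ft_force: [0.3, -0.3, 0.0]
finger_gap: 0.664
finger_force: 64.1
now [0.5419 0.303  0.0342] yaw 4.1 gap 0.664 t 18.3
row [ 0.013 -0.001  0.002] [ 0.    -0.    -0.004]
t: 19.3
eef_pos: [0.5411, 0.3024, 0.1548]
tool_rot: [[-0.072, 0.997, -0.001], [0.997, 0.072, -0.002], [-0.001, -0.001, -1.0]]
ft_force: [0.8, 1.5, 0.5]
finger_gap: 0.999
finger_force: 0.0
now [0.5411 0.3024 0.1548] yaw 4.1 gap 0.999 t 19.3
row [-0.748 -0.317 -0.061] [-0.001  0.001 -0.004]
```

```bash
python3 -m jog '[[[0,0,-0.061,0,0,0,100],[-0.748,-0.317,-0.061,0,0,0,100],[-0.748,-0.317,-0.061,0,0,0,100],[-0.748,-0.317,-0.061,0,0,0,100],[-0.748,-0.317,-0.061,0,0,0,100],[-0.748,-0.317,-0.061,0,0,0,100],[-0.748,-0.317,-0.061,0,0,0,100],[-0.748,-0.317,-0.061,0,0,0,100]]]'
python3 - <<'E'
from h import *
s=snap('wrist','w4')
print(proj('w4',(.436,-.005,.08)),proj('w4',(.436,-.005,.0)))
im=np.load('pics/w4.npz')['im'];h=cv2.cvtColor(im,cv2.COLOR_RGB2HSV);m=cv2.inRange(h,(22,130,80),(35,255,255))
n,l,st,c=cv2.connectedComponentsWithStats(m)
for i in range(1,n):
    if st[i,4]>60: print(c[i],st[i],onz('w4',*c[i],.078))
E
python3 go.py 0.436 -0.005 0.013 4.5
```

```text
t: 20.3
eef_pos: [0.437, -0.0049, 0.1787]
tool_rot: [[-0.07, 0.998, 0.001], [0.998, 0.07, 0.002], [0.002, 0.001, -1.0]]
ft_force: [0.5, -0.8, -0.5]
finger_gap: 1.001
finger_force: 0.0
[317.40119386 201.81489824] [317.65244941 179.62778859]
[316.20920502 203.13389121] [307 195  20  18 239] [ 0.4350379  -0.00704865  0.078     ]
[400.72873563 331.36321839] [388 318  26  29 435] [ 0.53859055 -0.15052058  0.078     ]
now [ 0.4374 -0.004   0.1785] yaw 4.2 gap 0.999 t 20.35
row [-0.003 -0.004  0.414] [ 0.001 -0.001 -0.004]
```

View pics/w4.png

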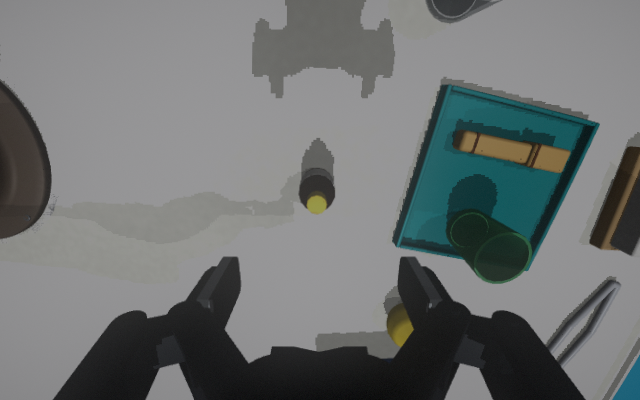

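Wrist picture: the bottle cap is at (316,203), and the muddler at (512,150) and green tumbler at (485,245) rest properly in the teal tray.

```bash
python3 -m jog '[[[-0.006,-0.004,0.12,0,0,0,100],[-0.006,-0.004,0.24,0,0,0,100],[-0.006,-0.004,0.34,0,0,0,100],[-0.006,-0.004,0.39,0,0,0,80],[-0.006,-0.004,0.414,0,0,0,70],[-0.006,-0.004,0.414,0,0,0,60],[-0.006,-0.004,0.414,0,0,0,50],[-0.006,-0.004,0.414,0,0,0,40]]]'
python3 -m jog '[[[0,0,0,0,0,0,25],[0,0,0,0,0,0,25],[0,0,0,0,0,0,25],[0,0,0,0,0,0,25],[0,0,-0.05,0,0,0,25],[0,0,-0.15,0,0,0,25],[0,0,-0.3,0,0,0,25],[0,0,-0.4,0,0,0,25]]]'
python3 go.py 0.533 0.398 0.18 4.5
```

```text
t: 21.35
eef_pos: [0.4359, -0.0068, 0.0134]
tool_rot: [[-0.073, 0.997, 0.001], [0.997, 0.073, 0.001], [0.001, 0.001, -1.0]]
ft_force: [-1.2, 1.5, 3.6]
finger_gap: 0.429
finger_force: 59.5
t: 22.35
eef_pos: [0.4356, -0.0075, 0.1747]
tool_rot: [[-0.072, 0.997, 0.001], [0.997, 0.072, 0.001], [0.001, 0.001, -1.0]]
ft_force: [0.8, 1.0, -0.7]
finger_gap: 0.428
finger_force: 60.4
now [ 0.4356 -0.0075  0.1747] yaw 4.1 gap 0.428 t 22.35
row [ 0.994  0.315 -0.012] [ 0.001 -0.001 -0.004]
```

```bash
python3 -m jog '[[[0.99,0.315,-0.012,0,0,-0.004,25],[0.99,0.315,-0.012,0,0,-0.004,25],[0.99,0.315,-0.012,0,0,-0.004,25],[0.99,0.315,-0.012,0,0,-0.004,25],[0.99,0.315,-0.012,0,0,-0.004,25],[0.99,0.315,-0.012,0,0,-0.004,25],[0.99,0.315,-0.012,0,0,-0.004,25],[0.99,0.315,-0.012,0,0,-0.004,25]]]'
python3 go.py 0.533 0.398 0.0195 4.5
```

```text
t: 23.35
eef_pos: [0.5313, 0.4011, 0.1767]
tool_rot: [[-0.084, 0.996, 0.0], [0.996, 0.084, 0.0], [0.0, 0.0, -1.0]]
ft_force: [-0.5, -0.2, -0.5]
finger_gap: 0.422
finger_force: 60.5
now [0.5313 0.4011 0.1767] yaw 4.8 gap 0.422 t 23.35
row [-0.008  0.004  0.393] [ 0.    -0.     0.004]
```

```bash
python3 -m jog '[[[0,0,0.13,0,0,0,25],[0,0,0.25,0,0,0,25],[0,0,0.32,0,0,0,25],[0,0,0.35,0,0,0,25],[0,0,0.37,0,0,0,25],[0,0,0.385,0,0,0,25],[0,0,0.393,0,0,0,25],[0,0,0.393,0,0,0,25]]]'
python3 go.py 0.533 0.398 0.0192 4.5
```

```text
t: 24.35
eef_pos: [0.5325, 0.397, 0.0204]
tool_rot: [[-0.079, 0.997, 0.0], [0.997, 0.079, 0.0], [0.0, 0.0, -1.0]]
ft_force: [0.2, -0.3, -1.6]
finger_gap: 0.43
finger_force: 60.5
now [0.5325 0.397  0.0204] yaw 4.5 gap 0.43 t 24.35
row [0.002 0.001 0.003] [ 0. -0.  0.]
```

```bash
python3 -m jog '[[[0,0,0.003,0,0,0,25],[0,0,0.003,0,0,0,50],[0,0,0.003,0,0,0,60],[0,0,0.003,0,0,0,80],[0,0,0,0,0,0,80],[0,0,-0.05,0,0,0,80],[0,0,-0.2,0,0,0,80],[0,0,-0.35,0,0,0,80]]]'
python3 - <<'E'
from h import *
print(onz('w2',433,65,.058))
E
python3 go.py 0.356 0.262 0.19 4.5
```

```text
t: 25.35
eef_pos: [0.5325, 0.3964, 0.1629]
tool_rot: [[-0.078, 0.997, 0.0], [0.997, 0.078, -0.0], [-0.0, 0.0, -1.0]]
ft_force: [1.0, 0.0, 0.8]
finger_gap: 0.8
finger_force: 0.0
[0.35595138 0.25942266 0.058     ]
now [0.5325 0.3964 0.1629] yaw 4.5 gap 0.8 t 25.35
row [-0.301 -0.466 -0.068] [ 0.  0. -0.]
```

```bash
python3 -m jog '[[[0,0,-0.068,0,0,0,100],[-0.301,-0.466,-0.068,0,0,0,100],[-0.301,-0.466,-0.068,0,0,0,100],[-0.301,-0.466,-0.068,0,0,0,100],[-0.301,-0.466,-0.068,0,0,0,100],[-0.301,-0.466,-0.068,0,0,0,100],[-0.301,-0.466,-0.068,0,0,0,100],[-0.301,-0.466,-0.068,0,0,0,100]]]'
python3 - <<'E'
from h import *
s=snap('wrist','w5')
print(proj('w5',(.356,.26,.058)))
im=np.load('pics/w5.npz')['im'];h=cv2.cvtColor(im,cv2.COLOR_RGB2HSV);m=cv2.inRange(h,(18,90,80),(32,255,255))
n,l,st,c=cv2.connectedComponentsWithStats(m)
for i in range(1,n):
    if st[i,4]>200: print(c[i],st[i],onz('w5',*c[i],.058))
E
python3 go.py 0.356 0.26 0.027 4.5
```

```text
t: 26.35
eef_pos: [0.3571, 0.2627, 0.1878]
tool_rot: [[-0.078, 0.997, 0.001], [0.997, 0.078, 0.0], [0.0, 0.001, -1.0]]
ft_force: [-0.2, -0.5, 0.4]
finger_gap: 0.999
finger_force: 0.0
[317.25402718 194.05112791]
[288.9183056   28.18608169] [276   4  27  52 661] [0.32024338 0.40675678 0.058     ]
[544.4214123  62.5808656] [534  50  22  26 439] [0.55133305 0.40093412 0.058     ]
[301.49768519  75.60648148] [290  59  23  32 432] [0.33332993 0.36976025 0.058     ]
[206.58285714 163.77142857] [186 146  41  35 525] [0.24465078 0.28269399 0.058     ]
[236.26239067 186.77259475] [223 175  27  24 343] [0.27372517 0.26126696 0.058     ]
[317.9231473  193.03110704] [ 299  175   38   37 1093] [0.35659372 0.26113748 0.058     ]
now [0.357  0.2625 0.1876] yaw 4.5 gap 1.001 t 26.4
row [-0.006 -0.003  0.401] [ 0.001  0.    -0.   ]
```

View pics/w5.png

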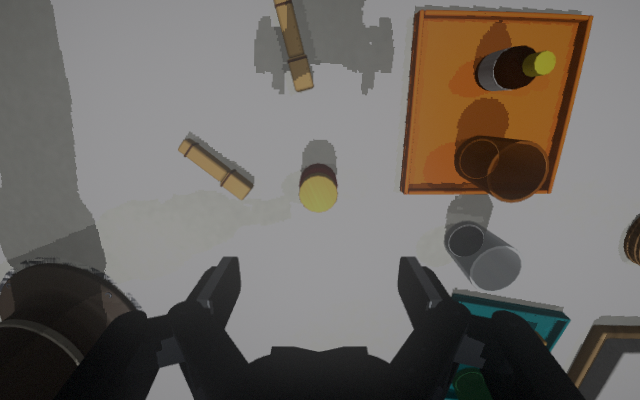

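Wrist picture: amber tumbler (500,165) and bottle (510,70) stand in the orange tray, the clear tumbler (485,255) is untouched, and the jar lid is at (318,193).

```bash
python3 -m jog '[[[-0.005,-0.001,0.12,0,0,0,80],[-0.005,-0.001,0.24,0,0,0,80],[-0.005,-0.001,0.34,0,0,0,80],[-0.005,-0.001,0.385,0,0,0,80],[-0.005,-0.001,0.4,0,0,0,80],[-0.005,-0.001,0.4,0,0,0,70],[-0.005,-0.001,0.4,0,0,0,60],[-0.005,-0.001,0.4,0,0,0,50]]]'
python3 -m jog '[[[0,0,0,0,0,0,30],[0,0,0,0,0,0,30],[0,0,0,0,0,0,30],[0,0,0,0,0,0,30],[0,0,-0.05,0,0,0,30],[0,0,-0.15,0,0,0,30],[0,0,-0.3,0,0,0,30],[0,0,-0.45,0,0,0,30]]]'
python3 go.py 0.524 -0.3 0.23 4.5;python3 go.py 0.43 0 0.23 4.5
```

```text
t: 27.4
eef_pos: [0.3561, 0.2607, 0.0279]
tool_rot: [[-0.079, 0.997, 0.001], [0.997, 0.079, 0.001], [0.001, 0.001, -1.0]]
ft_force: [0.2, -0.2, -0.3]
finger_gap: 0.498
finger_force: 0.0
t: 28.4
eef_pos: [0.3555, 0.2596, 0.2088]
tool_rot: [[-0.078, 0.997, -0.001], [0.997, 0.078, -0.001], [-0.001, -0.001, -1.0]]
ft_force: [-0.6, 2.4, 0.1]
finger_gap: 0.451
finger_force: 59.5
now [0.3555 0.2596 0.2088] yaw 4.5 gap 0.451 t 28.4
row [-1.428  0.311 -0.052] [-0.     0.001 -0.   ]
now [0.3555 0.2596 0.2088] yaw 4.5 gap 0.451 t 28.4
row [-0.662  0.135 -0.052] [-0.     0.001 -0.   ]
```

```bash
python3 -m jog '[[[-0.7,0.155,-0.08,0,0,0,30],[-0.7,0.155,-0.08,0,0,0,30],[-0.7,0.155,-0.08,0,0,0,30],[-0.7,0.155,-0.08,0,0,0,30],[-0.7,0.155,-0.08,0,0,0,30],[-0.7,0.155,-0.08,0,0,0,30],[-0.7,0.155,-0.08,0,0,0,30],[-0.7,0.155,-0.08,0,0,0,30]]]'
python3 -m jog '[[[-0.5,0.11,0,0,0,0,30],[-0.5,0.11,0,0,0,0,30],[-0.5,0.11,0,0,0,0,30],[-0.5,0.11,0,0,0,0,30],[-0.5,0.11,0,0,0,0,30],[-0.5,0.11,0,0,0,0,30],[-0.5,0.11,0,0,0,0,30],[-0.5,0.11,0,0,0,0,30]]]'
python3 - <<'E'
from h import *
s=snap('wrist','w6');print(s['eef_pos'],s['finger_gap'],proj('w6',(.524,-.355,.1)))
E
```

```text
t: 29.4
eef_pos: [0.4392, -0.0127, 0.2391]
tool_rot: [[-0.081, 0.997, -0.001], [0.997, 0.081, 0.001], [0.001, -0.001, -1.0]]
ft_force: [0.1, 0.2, -0.9]
finger_gap: 0.449
finger_force: 59.6
t: 30.4
eef_pos: [0.4995, -0.2085, 0.2394]
tool_rot: [[-0.081, 0.997, 0.0], [0.997, 0.081, 0.001], [0.001, 0.0, -1.0]]
ft_force: [-0.5, -0.0, -0.9]
finger_gap: 0.449
finger_force: 59.6
[ 0.49948693 -0.20847485  0.23935407] 0.44927723709596395 [328.79976253 304.95919026]
```

View pics/w6.png

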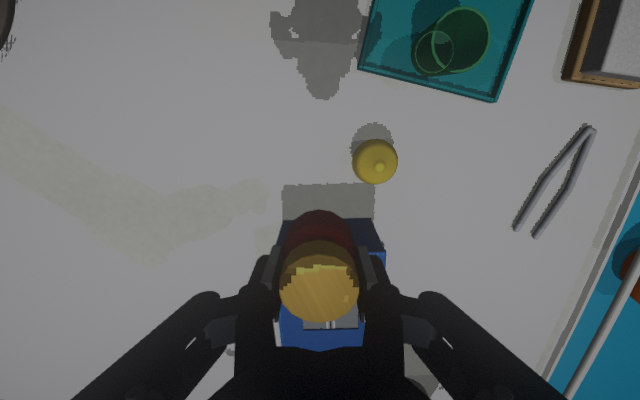

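Wrist picture: the jar hangs upright between the fingers with its lid at (319,280), and the box mouth shows behind it at (330,315). Next I check the jar's offset in the grip and refine the mouth position.

```bash
python3 - <<'E'
from tri import *
np.set_printoptions(precision=4,suppress=True)
t=np.array([.4995,-.2085,.2394]);R=np.array([[-.081,.997,0],[.997,.081,0],[0,0,-1]])
for o in((0,0),(0,.022),(0,-.022),(.022,0),(-.022,0)):print(o,proj('w6',t+R@np.array([*o,-.031])))
c={}
for fn,b in(('s0',(170,98,215,145)),('d0',(462,236,520,286))):
    im=np.load(f'pics/{fn}.npz')['im'];x0,y0,x1,y1=b
    h=cv2.cvtColor(im,cv2.COLOR_RGB2HSV)[y0:y1,x0:x1];m=cv2.inRange(h,(0,0,50),(180,110,255))
    n,l,st,ce=cv2.connectedComponentsWithStats(m);k=1+np.argmin([np.hypot(*(ce[i]-np.array([(x1-x0)/2,(y1-y0)/2])))+(999 if st[i,4]<150 else 0) for i in range(1,n)])
    cs=max(cv2.findContours((l==k).astype(np.uint8),0,2)[0],key=cv2.contourArea);q=cv2.approxPolyN(cv2.convexHull(cs),4)[0]+[x0,y0]
    c[fn]=ce[k]+[x0,y0];P=np.array([onz(fn,*p,.1)[:2] for p in q]);print(fn,st[k],c[fn],P.tolist(),P.mean(0))
print(tri('s0',c['s0'],'d0',c['d0']))
E
python3 go.py 0.525 -0.356 0.18 6.7
```

```text
(0, 0) [318.5498 291.564 ]
(0, 0.022) [364.9588 291.5035]
(0, -0.022) [272.1347 291.4335]
(0.022, 0) [318.5843 250.4456]
(-0.022, 0) [318.5193 328.0695]
s0 [  4   9  36  27 548] [191.3248 119.7865] [[0.4863272439005981, -0.3259510933590691], [0.5550176547442238, -0.31943713049023775], [0.5636121326080719, -0.39262606982690845], [0.4937368589426621, -0.39620259378347017]] [ 0.5247 -0.3586]
d0 [   4    4   49   42 1137] [490.5435 260.423 ] [[0.5651557950625893, -0.3857320300830779], [0.49447293025205113, -0.39690682362279767], [0.4856856512950015, -0.32681846686995975], [0.5552768928928786, -0.3175952604054759]] [ 0.5251 -0.3568]
(array([ 0.5247, -0.358 ,  0.0995]), np.float64(0.4594507382260793))
now [ 0.4995 -0.2088  0.2394] yaw 4.6 gap 0.451 t 30.45
row [-0.372  0.034  0.148] [ 0.    -0.    -0.023]
```

```bash
python3 -m jog '[[[-0.37,0.035,0,0,0,-0.02,30],[-0.37,0.035,0,0,0,-0.02,30],[-0.37,0.035,0,0,0,-0.02,30],[-0.37,0.035,0.07,0,0,-0.02,30],[-0.37,0.035,0.148,0,0,-0.02,30],[-0.37,0.035,0.148,0,0,-0.02,30],[-0.37,0.035,0.148,0,0,-0.02,30],[-0.37,0.035,0.148,0,0,-0.02,30]]]'
python3 go.py 0.525 -0.359 0.103 6.7
python3 - <<'E'
from h import *
snap('scene','s1');snap('side','d1')
a=cv2.imread('pics/s1.png')[60:200,120:320];b=cv2.imread('pics/d1.png')[170:340,400:600]
cv2.imwrite('pics/c1.png',np.hstack([cv2.resize(a,(400,280)),cv2.resize(b,(400,280))]))
E
```

```text
t: 31.45
eef_pos: [0.5254, -0.3569, 0.1816]
tool_rot: [[-0.11, 0.994, 0.002], [0.994, 0.11, -0.001], [-0.001, 0.002, -1.0]]
ft_force: [0.8, -0.4, -1.7]
finger_gap: 0.453
finger_force: 59.7
now [ 0.5254 -0.3569  0.1816] yaw 6.3 gap 0.453 t 31.45
row [-0.005 -0.002  0.197] [ 0.001  0.001 -0.004]
```

View pics/c1.png

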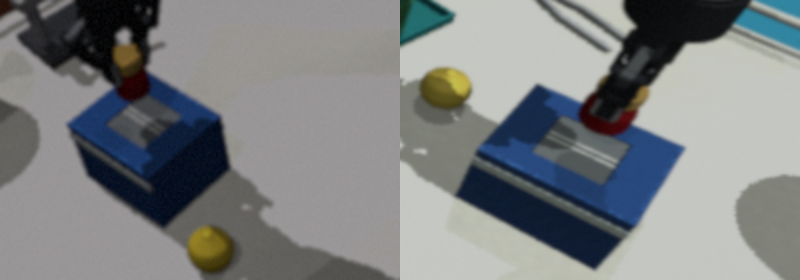

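Both crops show the jar upright above the mouth: left jar (132,75) over flaps (143,122), right (608,112) over (582,150).

```bash
python3 -m jog '[[[-0.003,-0.002,0.04,0,0,0,30],[-0.003,-0.002,0.08,0,0,0,30],[-0.003,-0.002,0.11,0,0,0,30],[-0.003,-0.002,0.135,0,0,0,30],[-0.003,-0.002,0.16,0,0,0,30],[-0.003,-0.002,0.18,0,0,0,30],[-0.003,-0.002,0.195,0,0,0,30],[-0.003,-0.002,0.195,0,0,0,30]]]'
```

```text
t: 32.55
eef_pos: [0.5239, -0.3577, 0.1017]
tool_rot: [[-0.11, 0.994, -0.001], [0.994, 0.11, 0.0], [0.0, -0.001, -1.0]]
ft_force: [-0.2, -0.0, -1.1]
finger_gap: 0.454
finger_force: 59.7
```

Force is negligible, so the foot is about 27 mm through. I'll release and rise.

```bash
python3 -m jog '[[[0,0,0,0,0,0,60],[0,0,0,0,0,0,75],[0,0,0,0,0,0,75],[0,0,0,0,0,0,75],[0,0,0,0,0,0,75],[0,0,-0.1,0,0,0,75],[0,0,-0.25,0,0,0,75],[0,0,-0.4,0,0,0,75]]]'
python3 -m jog '[[[0.5,-0.3,0,0,0,0,75],[0.5,-0.3,0,0,0,0,75],[0.5,-0.3,0,0,0,0,75],[0.5,-0.3,0,0,0,0,75],[0.5,-0.3,0,0,0,0,75],[0.5,-0.3,0,0,0,0,75],[0.5,-0.3,0,0,0,0,75],[0.5,-0.3,0,0,0,0,75]]]'
python3 - <<'E'
from h import *
snap('scene','s2');snap('side','d2')
a=cv2.imread('pics/s2.png')[60:400,130:530];b=cv2.imread('pics/d2.png')[80:330,200:560]
cv2.imwrite('pics/c2.png',np.hstack([cv2.resize(a,(400,340)),cv2.resize(b,(400,340))]))
E
```

```text
t: 33.55
eef_pos: [0.5238, -0.3577, 0.2637]
tool_rot: [[-0.11, 0.994, -0.001], [0.994, 0.11, -0.0], [0.0, -0.001, -1.0]]
ft_force: [0.7, 0.2, -0.6]
finger_gap: 0.748
finger_force: 0.0
t: 34.55
eef_pos: [0.3831, -0.1734, 0.2624]
tool_rot: [[-0.108, 0.994, -0.0], [0.994, 0.108, -0.002], [-0.002, -0.0, -1.0]]
ft_force: [0.6, 0.1, -0.1]
finger_gap: 0.754
finger_force: 0.0
```

View pics/c2.png

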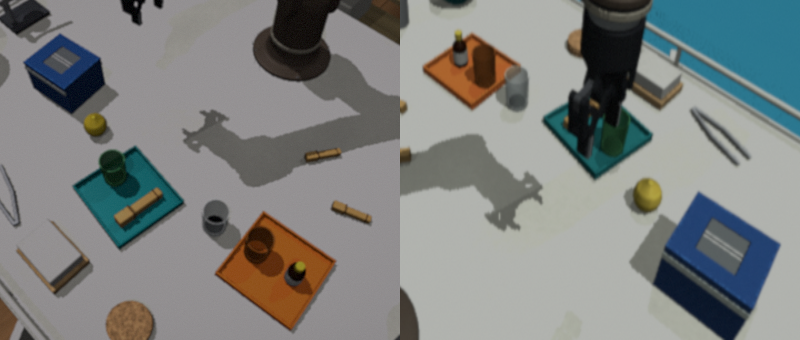

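Both views show all items in place: green tumbler (113,167) and muddler (138,207) in teal, amber (258,243) and bottle (296,273) in orange. The flaps at (62,62) have closed over the jar, and the clear tumbler (214,217) is untouched.

```bash
python3 -c "
from station import order
print(order.close_job())"
```

```text
the job is handed in; nothing more can be done
None
```

Both drinks kits are made up on their trays, the cherry jar is in the chill box with its flaps closed over it, the clear tumbler was left where it stood, and the job was handed in at about 35 s of robot time.

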